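# Set the bench calliper back to its repeat length

### The arm

A 6-joint arm with a two-finger parallel gripper is mounted at the origin on the work surface. World frame = base frame: x ahead of the robot, y to its left, z up, the work surface at z = 0. Lengths are in mm, angles in rad, forces in N, time in s.
With the tool pointing down it reaches from about 350 to 975 mm from the base axis. Payload 7.1 kg.
Tool frame: the origin (TCP) lies between the finger pads; the fingertips stand 19 mm ahead of it and the grasp point (between the pads) is the TCP (ctrl.tcp_to_tips is the distance from the TCP to the fingertips, in mm); z points along the fingers, y is the line along which they close (so a half turn about z gives the same grasp; the last joint's range is limited). The gripper opens to 88 mm and grips with 3 to 60 N. Pads are 20 mm wide; open, the fingers measure 115 mm over their backs; the gripper's body (75 mm by 178 mm) begins 61 mm behind the grasp point.
Start: joints at [1.11, 0.423, 1.63, -0, 1.089, -0.019], TCP at [267.197, 564.987, 241.675] pointing down, gripper open.
Joint ranges: [-3, 3], [-0.9, 2.11], [0.09, 2.58], [-1.31, 4.45], [0.11, 2.69], [-2.54, 2.54]. Speed limits (rad/s): [2.39, 2.39, 3.01, 3.14, 3.14, 3.14].

### API

Orientations are given as a rotation vector (axis times angle).
In Python, from workcell import status, optics, ctrl gives the robot as it stands. The module is installed in compiled form; this text tells all that it offers.
- The arm moves only by the shell command python3 -m inch 'ROWS'. ROWS is JSON, a list that holds one entry, the list of rows, each a list of 7 numbers: the shift along the tool's x, y, z in mm, then the turn, a rotation vector about the tool's x, y, z in rad, then the opening in per cent of the stroke, from 0 (shut) to 100 (fully open). A call has 1 to 20 rows; each row is the pose to reach, as a shift and turn from the pose commanded when the call began, along the tool's axes at that moment; what a row does not reach only later rows make up. A row lasts 1/10 s, in which the tool goes at most 50 mm and 8.59 degrees, less where a joint would pass 70% of its speed; a pose out of reach is approached as far as the arm can. A call with a gripper value outside its range is refused whole. The fingers move at their own pace and stop on an object; the grip force is fixed at half the most. Time passes only in rows, so rows that repeat a pose let the fingers close. It gives the time, the measured TCP pose, the force, the opening and the grip force at its end, in the units of the state.
- status.get_obs(): the state, without advancing time (a new reading comes with each control period).
- optics.get_image(name): name is "side" or "top"; returns a dict with "frame" (400x640x3 uint8, red, green, blue), "fx", "fy", "cx", "cy" (pixels), "rvec" (rotation vector, rad) and "tvec" (3), from world to camera coordinates, as OpenCV has them. Camera axes: x right, y down, z forward; pixel columns grow to the right and rows downward; lengths in mm; the calibration is good to about 2 mm. A picture is of the moment at which its call begins. There is no depth.
- ctrl.close_job(): hands the job in; it is judged then, once.
The state is a dict: "t": time; "qpos": joint angles; "qvel": joint speeds; "joint_torque": joint torques, N m; "ee_pos": TCP position; "orientation": TCP orientation; "ft_force": force on the tool from outside, world axes, zero at the start; "moment": the same for the moment, N m; "width": finger opening in mm; "grasp_force": force on a finger pad.
Only numpy, scipy, OpenCV 4.12 (cv2) and the standard library are available. Lean on these libraries where they do the work, as an engineer would, in place of code of your own. Each camera call takes 0.05 s, during which the arm holds its last target. There are 200 camera calls.

### The job

The sliding head of the bench calliper is held on its beam by a spring brake: with the fingertips press the ribbed pad in the middle of the head all the way down to free it and, keeping it pressed, push the head along the beam until it rests against the clamped repeat stop. Then let go, so that the pad springs up and the brake holds the head there. Never drag the head with the pad up, do not push the repeat stop out of its place, and leave the tin, the turned handle and the lathe centre where they stand.

Things in the scene. Friction and masses are not known exactly. Their poses are not given: they have to be found in the camera images.
- calliper: the bench calliper, screwed to the table: a wooden board 175 x 540 x 15 mm carrying an aluminium beam 36 mm wide and 480 mm long, top face 54 mm above the table, along the body's y axis, with a scale on top. Origin: on the table, under the beam's middle. x points to the back, away from the jaws; y points along the beam from the fixed jaw (at y = -0.21 m) towards the repeat stop. The jaws stick out towards -x to x = -0.11 m, up to 59 mm above the table
- pad_top (a point): centre of the top face of the ribbed black press pad in the middle of the sliding head; axes as the calliper's. The pad is 60 mm (x) by 49 mm (y), its top 69 mm above the table, sunk 8 mm between the head's two end blocks (each 64 mm in x, 13 mm in y, tops 77 mm above the table), which leave 52 mm between them along y; at both ends of x it is open. It moves straight down 6 mm against a spring (about 8 N to start, 12 N fully down) and rides along with the head
- pad (a joint): how far the press pad is down: 0 up, with the brake on (a sideways push of up to about 15 N does not move the head), 0.006 m fully down; the brake eases as the pad goes down and is off from about 0.003 m
- head (a joint): place of the sliding head along the beam in m, 0 at the beam's middle, growing along the calliper's y, towards the repeat stop. With the brake off it slides with 1 to 2 N
- head_face (a point): centre of the flat end face of the sliding head that meets the repeat stop, 39 mm along y from the pad's middle, 52 mm above the table; axes as the calliper's
- stop_face (a point): centre of the face of the repeat stop that the head is to rest against, 52 mm above the table; axes as the calliper's. The stop is a steel block 56 mm (x) by 30 mm (y), top 70 mm above the table, with a knurled brass screw in front and a line across its top, clamped on the beam on the side of the head away from the fixed jaw; it holds about 70 N
- tin: bystander: round flat metal wax tin, 77 mm across, 34 mm high; origin under its centre, on the table
- handle: bystander: turned wooden tool handle standing on end, 38 mm thick, 104 mm high; origin under its centre, on the table
- centre: bystander: steel lathe centre standing on its 44 mm base, cone up, 68 mm high; origin under its centre, on the table

How it is judged:
By the outcome, as a careful person would: the job done as asked, in the order asked, and still so for the second after the job is handed in, with the robot touching nothing.
It also fails if it takes over 42 s, if anything falls off the work surface, if the arm or the gripper's body presses on something with over 40 N, if the wrist force passes 120 N, or if a joint passes its speed limit or range.

## Working session

There is one attempt and no reset: what is moved stays moved. The work goes in short steps, Python scripts to look and compute and a shell command to move; the robot and the scene stay as the last step left them, time stands still between calls to the robot, and variables do not carry over. Pictures are saved under pics/ and viewed, at most 10 in all, crops included, and the job is handed in when it is done.

```bash
mkdir -p pics
python3 - <<'E'
from workcell import status, optics, ctrl
import cv2,numpy as np
for n in("top","side"):
    d=optics.get_image(n); cv2.imwrite(f"pics/{n}0.png",d["frame"][:,:,::-1])
    R=cv2.Rodrigues(np.array(d["rvec"]))[0]; print(n,d["fx"],d["cx"],d["cy"],-R.T@np.array(d["tvec"]),R.round(2).tolist())
o=status.get_obs();print(o["t"],o["ee_pos"],o["orientation"],o["ft_force"],o["width"],ctrl.tcp_to_tips)
E
```

```text
top 477.6675217439894 320.0859452575635 199.18399584169865 [479.12271367  -2.30792325 851.23870138] [[0.09, -1.0, -0.0], [-0.97, -0.09, -0.23], [0.22, 0.02, -0.97]]
side 371.7309917027959 323.66716266921867 208.53837962968188 [355.13632078 420.04888515 537.36972939] [[-0.78, -0.62, 0.0], [-0.41, 0.52, -0.75], [0.46, -0.59, -0.67]]
0.1 [266.99663473 564.59138019 240.99927049] [-6.88238616e-01 -3.06496841e+00  2.08200228e-03] [ 0.7093578   0.11129285 -0.15748995] 87.85696326217705 19.0
```

View pics/top0.png

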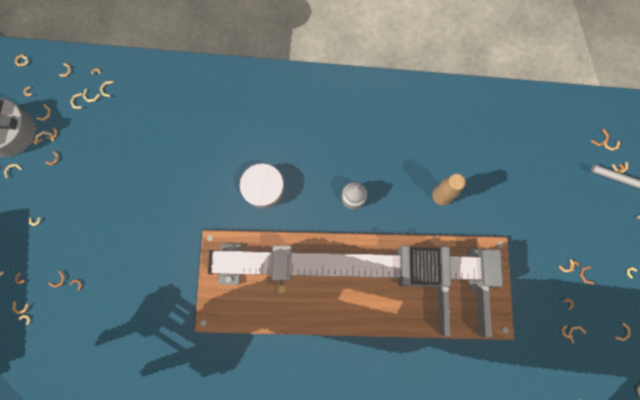

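View pics/side0.png

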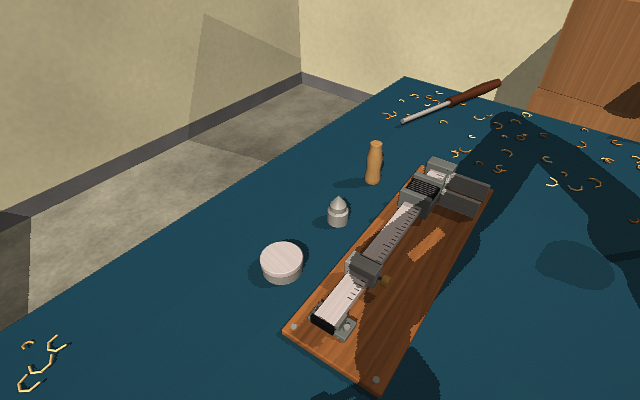

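The top view shows the stop at about (282,264), the pad at (426,266) between blocks at 405 and 445, and the fixed jaw at 490. The tin, centre and handle are behind the board. I'll zoom in for accurate pixels.

```bash
cat > h.py <<'E'
import cv2,numpy as np
from workcell import optics
def cam(n):
    d=optics.get_image(n); R=cv2.Rodrigues(np.array(d["rvec"]))[0]
    K=np.array([[d["fx"],0,d["cx"]],[0,d["fy"],d["cy"]],[0,0,1]])
    return d["frame"],K,R,np.array(d["tvec"]).ravel()
def w(c,u,v,z):
    f,K,R,t=c; r=R.T@np.linalg.solve(K,[u,v,1]); o=-R.T@t
    return (o+r*(z-o[2])/r[2])[:2]
E
python3 - <<'E'
import cv2
a=cv2.imread("pics/top0.png")
b=cv2.resize(a[225:345,190:350],None,fx=5,fy=5,interpolation=cv2.INTER_CUBIC)
cv2.imwrite("pics/c1.png",b)
b=cv2.resize(a[225:345,365:525],None,fx=5,fy=5,interpolation=cv2.INTER_CUBIC)
cv2.imwrite("pics/c2.png",b)
E
```

```text
(no output)
```

View pics/c1.png

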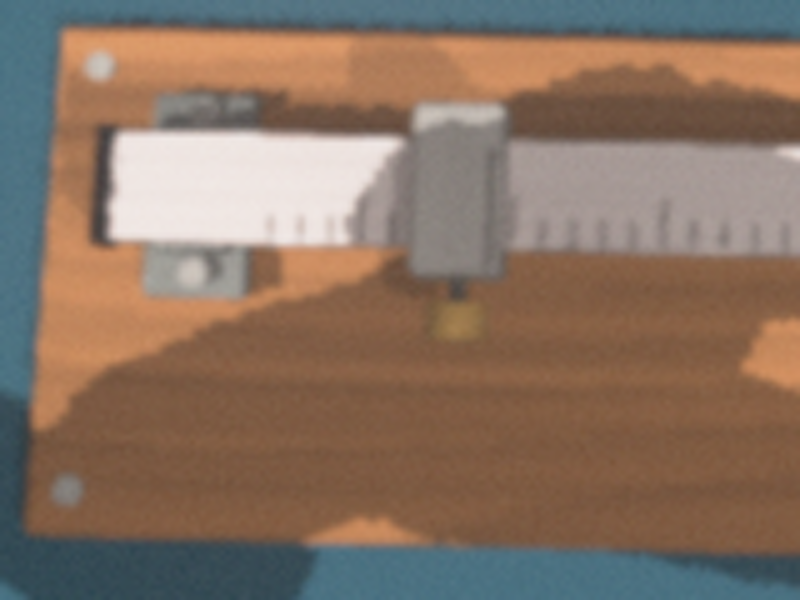

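View pics/c2.png

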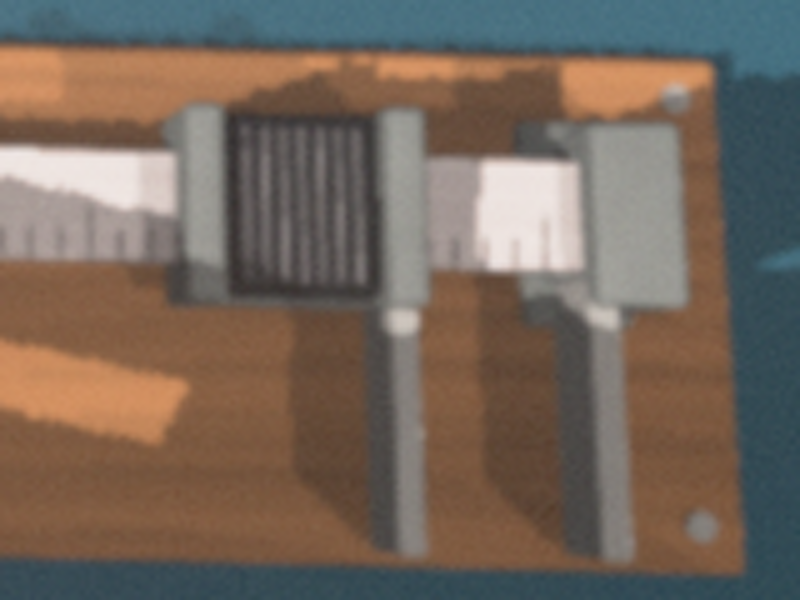

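Run:
```python
from h import *
from workcell import status
c=cam("top")
A=lambda u,v,z:w(c,190+u/5,225+v/5,z); B=lambda u,v,z:w(c,365+u/5,225+v/5,z)
tl,tr,br,bl=A(62,28,15),B(715,62,15),B(745,573,15),A(25,538,15)
print("board",[x.round(1) for x in(tl,tr,br,bl)],np.linalg.norm(tl-tr),np.linalg.norm(bl-br),np.linalg.norm(tl-bl))
y=(tl-tr)+(bl-br); y/=np.linalg.norm(y); x=np.array([y[1],-y[0]]); print("yaw",np.arctan2(-y[0],y[1]))
be=[A(110,130,54),A(107,242,54)]; print("beam end",be)
pad=[B(*p,69) for p in((228,117),(378,119),(380,298),(230,295))]; pc=np.mean(pad,0); print("pad",pc,[x.round(1) for x in pad])
bk=[B(*p,77) for p in((185,105),(225,105),(385,108),(427,108),(428,303),(386,303))]; print("blocks y",[round((b-pc)@y,1) for b in bk],"x",[round((b-pc)@x,1) for b in bk])
st=[A(*p,70) for p in((415,104),(505,106),(500,277),(410,275))]; sc=np.mean(st,0)
print("stop",sc,[round((s-pc)@y,1) for s in st],[round((s-pc)@x,1) for s in st])
for n,p in(("tin",(262,184,34)),("centre",(354,195,40)),("handle",(456,183,104))): print(n,w(c,*p))
# cross-check in side view
f,K,R,t=cam("side")
P=[[*pc,69],[*sc,70]]
print(cv2.projectPoints(np.array(P),cv2.Rodrigues(R)[0],t,K,None)[0].reshape(-1,2))
o=status.get_obs();T=cv2.Rodrigues(np.array(o["orientation"]))[0];print(T.round(3),o["ee_pos"])
```

```text
board [array([596. , 220.5]), array([ 634. , -317.9]), array([ 461.2, -328.8]), array([422.3, 207.1])] 539.8046049818618 537.2660072392362 174.22727581212968
yaw 0.07153570677556366
beam end [array([557.84620432, 189.01520654]), array([520.97250359, 184.64646817])]
pad [ 564.03770662 -164.7566697 ] [array([ 590.9, -138.7]), array([ 594.8, -187.7]), array([ 537. , -190.4]), array([ 533.4, -142.2])]
blocks y [np.float64(39.5), np.float64(26.5), np.float64(-25.5), np.float64(-39.1), np.float64(-37.0), np.float64(-23.6)] x [np.float64(31.3), np.float64(31.5), np.float64(31.7), np.float64(32.0), np.float64(-30.5), np.float64(-30.8)]
stop [547.46851438  69.5576175 ] [np.float64(250.0), np.float64(220.4), np.float64(220.0), np.float64(249.2)] [np.float64(28.0), np.float64(27.9), np.float64(-27.5), np.float64(-27.5)]
tin [685.73498029 122.77500183]
centre [679.36604015 -40.60782542]
handle [ 698.75479741 -200.25927099]
[[421.96687611 187.40514432]
 [364.29394939 261.21273756]]
[[-0.904  0.428 -0.   ]
 [ 0.428  0.904 -0.001]
 [ 0.    -0.001 -1.   ]] [267.05001448 564.71814691 241.17146155]
```

```bash
python3 -m inch '[[[-17,-16,0,0,0,0.03,0],[-46,-42,0,0,0,0.08,0],[-81,-74,0,0,0,0.15,0],[-115,-105,0,0,0,0.21,0],[-150,-137,0,0,0,0.27,0],[-185,-168,0,0,0,0.34,0],[-219,-200,0,0,0,0.40,0],[-254,-231,0,0,0,0.47,0],[-288,-263,0,0,0,0.53,0],[-323,-294,0,0,0,0.59,0],[-358,-326,0,0,0,0.66,0],[-392,-357,0,0,0,0.72,0],[-427,-389,0,0,0,0.78,0],[-461,-420,10,0,0,0.85,0],[-496,-452,20,0,0,0.91,0],[-525,-478,35,0,0,0.96,0],[-548,-499,50,0,0,1.0,0],[-565,-515,65,0,0,1.04,0],[-577,-525,75,0,0,1.057,0],[-577,-525,80,0,0,1.057,0]]]'
python3 - <<'E'
from h import *
from workcell import status
o=status.get_obs();T=cv2.Rodrigues(np.array(o["orientation"]))[0];print(T.round(3).tolist(),o["ee_pos"],o["width"],o["ft_force"],o["t"])
f=cam("top")[0]; g=cam("side")[0]
b=np.hstack([cv2.resize(f[200:350,340:540],None,fx=2,fy=2),cv2.resize(g[80:230,350:550],None,fx=2,fy=2)])
cv2.imwrite("pics/a1.png",b[:,:,::-1])
E
```

```text
t: 2.2
ee_pos: [564.5, -157.5, 160.6]
orientation: [-2.141, -2.298, 0.001]
ft_force: [0.3, 0.4, 0.4]
width: 0.4
grasp_force: 0.0
[[-0.07, 0.998, -0.001], [0.998, 0.07, 0.0], [0.0, -0.001, -1.0]] [ 564.52865071 -157.53091293  160.6179606 ] 0.4291849052828492 [0.27035059 0.3972642  0.35467306] 2.2
```

View pics/a1.png

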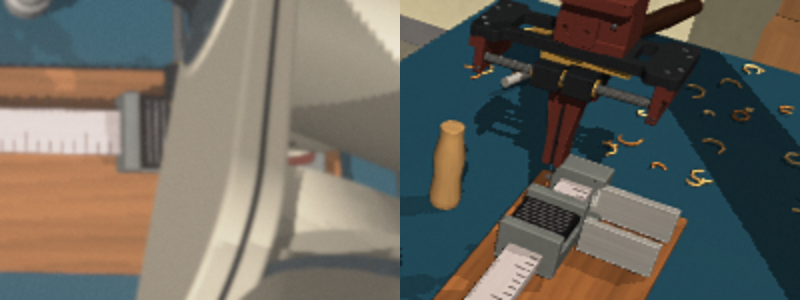

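The right half (side view) shows the closed fingertips lined up over the pad. The top view is hidden by the arm. I'll descend in stages and watch the force.

```bash
python3 -m inch '[[[0,0,20,0,0,0,0],[0,0,45,0,0,0,0],[0,0,60,0,0,0,0],[0,0,66,0,0,0,0],[0,0,69,0,0,0,0],[0,0,70,0,0,0,0],[0,0,70,0,0,0,0]]]'
python3 -m inch '[[[0,0,1,0,0,0,0],[0,0,2,0,0,0,0],[0,0,3,0,0,0,0],[0,0,4,0,0,0,0],[0,0,4,0,0,0,0]]]'
python3 -m inch '[[[0,0,1,0,0,0,0],[0,0,2,0,0,0,0],[0,0,3,0,0,0,0],[0,0,3,0,0,0,0]]]'
```

```text
t: 3.0
ee_pos: [564.8, -156.4, 92.4]
orientation: [2.139, 2.299, 0.001]
ft_force: [-0.2, -0.3, 0.3]
width: 0.7
grasp_force: 0.0
t: 3.5
ee_pos: [564.4, -156.4, 87.7]
orientation: [2.14, 2.3, 0.0]
ft_force: [-0.7, -0.1, 2.1]
width: 0.3
grasp_force: 1.0
t: 3.9
ee_pos: [564.4, -156.4, 85.3]
orientation: [2.14, 2.3, 0.0]
ft_force: [-3.0, 1.2, 9.0]
width: 0.7
grasp_force: 4.7
```

```bash
python3 -m inch '[[[0,0,1,0,0,0,0],[0,0,2,0,0,0,0],[0,0,3,0,0,0,0],[0,0,4,0,0,0,0],[0,0,4,0,0,0,0]]]'
python3 -m inch '[[[0,0,1,0,0,0,0],[0,0,2,0,0,0,0],[0,0,2,0,0,0,0]]]'
```

```text
t: 4.4
ee_pos: [564.5, -156.5, 82.2]
orientation: [2.14, 2.3, 0.0]
ft_force: [-4.4, 0.4, 16.6]
width: 0.4
grasp_force: 8.2
t: 4.7
ee_pos: [564.7, -156.9, 82.0]
orientation: [2.139, 2.299, -0.0]
ft_force: [-11.3, 1.5, 32.4]
width: 0.5
grasp_force: 16.8
```

The pad has bottomed out: the force rises steeply at z≈82. I'll ease off a little and start sliding.

```bash
python3 -m inch '[[[0,0,-1,0,0,0,0],[0,0,-1,0,0,0,0],[1,0,-1,0,0,0,0],[3,0,-1,0,0,0,0],[6,0,-1,0,0,0,0],[10,0,-1,0,0,0,0],[15,0,-1,0,0,0,0],[20,0,-1,0,0,0,0],[25,0,-1,0,0,0,0],[30,0,-1,0,0,0,0]]]'
python3 - <<'E'
from h import *
f=cam("top")[0]; g=cam("side")[0]
b=np.hstack([cv2.resize(f[200:350,340:540],None,fx=2,fy=2),cv2.resize(g[80:230,350:550],None,fx=2,fy=2)])
cv2.imwrite("pics/a2.png",b[:,:,::-1])
E
```

```text
t: 5.7
ee_pos: [562.6, -127.0, 82.2]
orientation: [2.139, 2.299, -0.0]
ft_force: [-7.3, -2.5, 23.8]
width: 0.4
grasp_force: 12.4
```

View pics/a2.png

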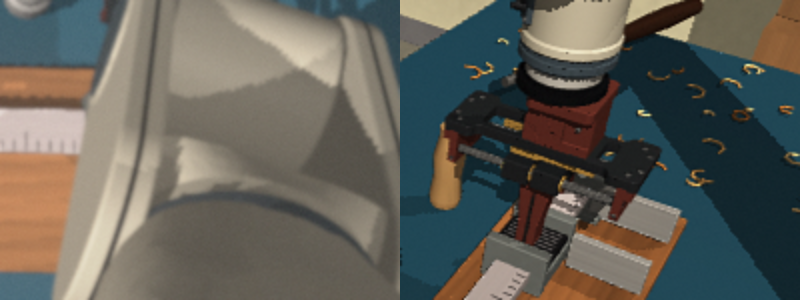

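The side view shows the moving jaw separating from the fixed one, with about 2.5 N of drag and about 24 N down. The head is riding along with the pad down, so I'll continue.

```bash
python3 -m inch '[[[6,0,0,0,0,0,0],[14,0,0,0,0,0,0],[24,0,0,0,0,0,0],[34,0,0,0,0,0,0],[44,0,0,0,0,0,0],[54,0,0,0,0,0,0],[64,0,0,0,0,0,0],[74,0,0,0,0,0,0],[84,0,0,0,0,0,0],[94,0,0,0,0,0,0],[104,0,0,0,0,0,0],[114,0,0,0,0,0,0],[124,0,0,0,0,0,0],[132,0,0,0,0,0,0],[138,0,0,0,0,0,0],[140,0,0,0,0,0,0],[140,0,0,0,0,0,0]]]'
python3 -m inch '[[[1,0,0,0,0,0,0],[2,0,0,0,0,0,0],[3,0,0,0,0,0,0],[4,0,0,0,0,0,0],[5,0,0,0,0,0,0],[6,0,0,0,0,0,0],[6,0,0,0,0,0,0]]]'
```

```text
t: 7.5
ee_pos: [552.7, 13.7, 82.1]
orientation: [2.139, 2.3, 0.002]
ft_force: [-7.9, 1.5, 26.7]
width: 0.2
grasp_force: 13.2
t: 8.2
ee_pos: [552.3, 19.2, 82.1]
orientation: [2.139, 2.299, 0.002]
ft_force: [-6.5, -0.7, 28.0]
width: 0.2
grasp_force: 13.2
```

```bash
python3 -m inch '[[[1,0,0,0,0,0,0],[2,0,0,0,0,0,0],[3,0,0,0,0,0,0],[3,0,0,0,0,0,0]]]'
python3 -m inch '[[[1,0,0,0,0,0,0],[2,0,0,0,0,0,0],[2,0,0,0,0,0,0]]]'
python3 -m inch '[[[1,0,0,0,0,0,0],[2,0,0,0,0,0,0],[2,0,0,0,0,0,0]]]'
```

```text
t: 8.6
ee_pos: [552.1, 22.2, 82.1]
orientation: [2.139, 2.299, 0.002]
ft_force: [-7.4, -1.8, 26.6]
width: 0.6
grasp_force: 13.2
t: 8.9
ee_pos: [552.0, 24.0, 82.1]
orientation: [2.139, 2.299, 0.001]
ft_force: [-6.8, -1.0, 26.8]
width: 0.3
grasp_force: 13.2
t: 9.2
ee_pos: [552.0, 24.5, 82.1]
orientation: [2.137, 2.299, -0.001]
ft_force: [-6.1, -11.7, 25.8]
width: 0.2
grasp_force: 13.0
```

There's a contact step to 11.7 N after 181 mm of travel, matching the measured gap. I'll lift straight up to release.

```bash
python3 -m inch '[[[0,0,-1,0,0,0,0],[0,0,-2,0,0,0,0],[0,0,-3,0,0,0,0],[0,0,-4,0,0,0,0],[0,0,-5,0,0,0,0],[0,0,-6,0,0,0,0],[0,0,-7,0,0,0,0],[0,0,-8,0,0,0,0],[0,0,-10,0,0,0,0],[0,0,-14,0,0,0,0],[0,0,-20,0,0,0,0],[0,0,-35,0,0,0,0],[0,0,-60,0,0,0,0],[0,0,-95,0,0,0,0],[0,0,-130,0,0,0,0],[0,0,-130,0,0,0,0]]]'
python3 -m inch '[[[-20,-20,0,0,0,0,0],[-60,-50,0,0,0,0,0],[-100,-80,0,0,0,0,0],[-140,-100,0,0,0,0,0],[-180,-120,0,0,0,0,0],[-210,-130,0,0,0,0,0],[-230,-140,0,0,0,0,0],[-230,-140,0,0,0,0,0]]]'
python3 - <<'E'
from h import *
f=cam("top")[0]; g=cam("side")[0]
b=np.hstack([cv2.resize(f[160:310,190:390],None,fx=2,fy=2),cv2.resize(g[180:330,280:480],None,fx=2,fy=2)])
cv2.imwrite("pics/a3.png",b[:,:,::-1])
E
```

```text
t: 10.8
ee_pos: [554.2, 26.4, 215.5]
orientation: [2.135, 2.295, 0.01]
ft_force: [0.1, -0.1, 0.1]
width: 0.3
grasp_force: 0.0
t: 11.6
ee_pos: [427.1, -215.1, 209.9]
orientation: [2.144, 2.296, -0.0]
ft_force: [-0.5, 0.5, 0.1]
width: 0.4
grasp_force: 0.0
```

View pics/a3.png

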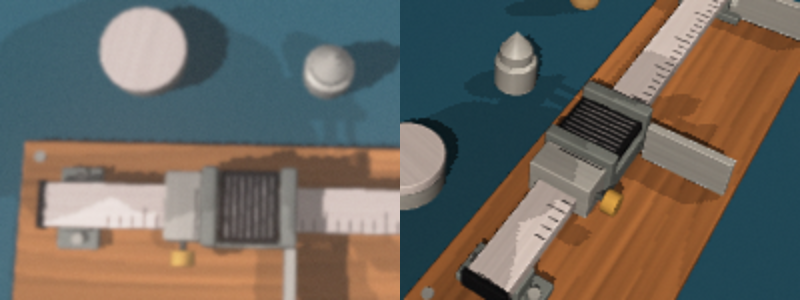

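The head sits flush against the stop, whose left edge is still at u≈272.5 as before. The pad is up and the bystanders haven't moved, so I'm handing in.

```bash
python3 -c "
from workcell import ctrl
print(ctrl.close_job())"
```

```text
the job is handed in; nothing more can be done
None
```

The job is handed in: the head rests against the repeat stop with the pad sprung up, and in the last pictures the stop, tin and lathe centre look unmoved (the handle was mostly out of frame, but nothing went near it).

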